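# Stand up the fallen hod and tip out its ball

### The job

The red metal hod has fallen on its back with a wooden ball inside. Stand it upright in the middle of the black mat with the ball still in it and let go; then take it again, tip it spout-first over the blue tray to 60 degrees from upright and hold it there for a second so that the ball rolls out into the tray, and stand it back upright in the middle of the mat. Do not touch the ball with the fingers, drop the hod, or shift the drill, the screw box or the screwdriver.

Things in the scene. Friction and masses are not known exactly. Their poses are not given: they have to be found in the camera images.
- hod: red sheet-metal pouring bin, 58 mm wide, 110 high, 3 mm walls, 0.3 kg. Own axes: x forward to the spout, y across, z up when it stands. Origin on the underside: the flat base runs from x = -40 to +30 mm, the back wall stands at x = -40. It starts lying on its back wall: x up, z (its top) level, origin 40 mm above the bench. Upright: z vertical. Centre of mass near x +4, z 43 mm
- hod_side (a point): point midway between the hod's two flat side walls, 80 mm up and 5 mm behind the hod's origin; axes as the hod's. The walls (outer faces 29 mm either side, the place to pinch) cover x = -40 to +30, z = 0 to 110 mm of the hod; its front is open above the spout, its top is open but for a 16 mm inward rim along the back wall
- hod_lip (a point): middle of the steel-edged tip of the hod's spout, 82 mm ahead of and 47 mm above the hod's origin; axes as the hod's. The spout is a chute rising forward at 40 degrees for 70 mm from the front edge of the base (x = 30, z = 0), with side cheeks 32 mm high
- ball: the wooden ball itself, 36 mm diameter (origin at its underside as built, turns as it rolls: use ball_center)
- ball_center (a point): centre of the loose wooden ball, 36 mm diameter, 20 g, at the start inside the hod
- mat: fixed black rubber mat with a grey square outline, 160 x 160 mm, 4 mm thick; origin at the centre of its underside, on the bench; axes along its edges, z up
- tray: fixed blue open tray, 180 x 180 mm outside, 35 mm high, 6 mm walls and floor; origin at the centre of its underside; axes along its edges, z up
- drill: green and black cordless drill standing on its battery, 190 mm high, 230 mm long; origin at the centre of its underside; bystander
- screwbox: open cardboard box of screws, 130 x 200 x 85 mm; origin at the centre of its underside; bystander
- screwdriver: screwdriver with yellow handle, 190 mm long, lying along its x axis; bystander
Mind the look-alikes: they are no part of the job. Of the things that look like the hod, the smallest one is meant.

How it is judged:
On the way, in this order (a step that is already met when the one before it is completed fails the run):
1. the hod stands upright in the middle of the mat (within 35 mm), let go, with the ball still in it (angle between hod's own z axis and vertical below 0.08 rad and horizontal distance between hod and mat below 0.035 m and height (world z) of hod below 0.009 m and contact force between the fingers and hod below 0.1 N and distance between ball_center and hod below 0.075 m), for 0.3 s.
2. the hod is tipped spout-first to 60 degrees (within 8) over the tray and held there for a second (angle between hod's own z axis and vertical between 0.908 and 1.187 rad and angle between hod's own x axis and vertical above 2.44 rad and horizontal distance between hod_lip and tray below 0.1 m), for 1 s.
At the end, for the whole second after the job is handed in: The hod stands upright (within 4.5 degrees) on the mat, its origin within 35 mm of the mat's centre, at rest and let go; the ball lies on the floor of the tray (angle between hod's own z axis and vertical below 0.08 rad and horizontal distance between hod and mat below 0.035 m and height (world z) of hod below 0.009 m and linear speed of hod below 0.02 m/s and x of ball_center in the frame of tray between -0.085 and 0.085 m and y of ball_center in the frame of tray between -0.085 and 0.085 m and height (world z) of ball_center below 0.035 m); the robot touches nothing.
It fails at once if the fingers touch the ball (contact force between the fingers and ball above 0.3 N).
It fails at once if the hod is dropped or thrown (linear speed of hod above 0.6 m/s and contact force between the fingers and hod below 0.1 N).
It fails at once if the drill is moved (distance of drill from where it was at the start of the episode above 0.02 m).
It fails at once if the screw box is moved (distance of screwbox from where it was at the start of the episode above 0.02 m).
It fails at once if the screwdriver is moved (distance of screwdriver from where it was at the start of the episode above 0.03 m).
It also fails if it takes over 72 s, if anything falls off the work surface, if the arm or the gripper's body presses on something with over 40 N, if the wrist force passes 120 N, or if a joint passes its speed limit or range.

### The arm

A 7-joint arm with a two-finger parallel gripper is mounted at the origin on the work surface. World frame = base frame: x ahead of the robot, y to its left, z up, the work surface at z = 0. Lengths are in m, angles in rad, forces in N, time in s.
With the tool pointing down it reaches from about 0.4 to 0.875 m from the base axis. Payload 6.5 kg.
Tool frame: the origin (TCP) lies on the centre line of the jaws, within the pads' length; the fingertips stand env.tips_ahead ahead of it and the grasp point (between the pads) lies 5 mm behind it (env.tips_ahead is the distance from the TCP to the fingertips, in m); z points along the fingers, y is the line along which they close (so a half turn about z gives the same grasp; the last joint's range is limited). The gripper opens to 88 mm and grips with 3 to 60 N. Pads are 18 mm wide; open, the fingers measure 123 mm over their backs; the gripper's body (75 mm by 187 mm) begins 45 mm behind the grasp point.
Start: joints at [-1.361, 0.536, -0.004, 1.538, 0.003, 1.067, -0.071], TCP at [0.177, 0.625, 0.253] pointing down, gripper open.
Joint ranges: [-2.7, 2.7], [-0.37, 2.16], [-1.27, 1.26], [0.24, 2.4], [-1.31, 4.45], [0.19, 1.91], [-2.76, 2.76]. Speed limits (rad/s): [2.39, 2.39, 3.14, 3.14, 3.14, 3.14, 3.14].

### API

Orientations are given as a unit quaternion [w, x, y, z].
In Python, from bench import env gives the robot as it stands.
- The arm moves only by the tool jog_arm, never from a script. Its argument "rows" is a list of rows, each a list of 3 entries, a list of its own where there are three numbers: the opening, from -1 (shut) to 1 (fully open), then the shift along the tool's x, y, z scaled (see below), then the turn, a rotation vector about the tool's x, y, z scaled (see below). A call has 1 to 12 rows; each row is the pose to reach, as a shift and turn from the pose commanded when the call began, along the tool's axes at that moment, turning the shorter way round; what a row does not reach only later rows make up. The controller multiplies each number of a shift by 300 mm and each number of a turn by pi rad. A row lasts 1/10 s, in which the tool goes at most 50 mm and 8.59 degrees, less where a joint would pass 70% of its speed; a pose out of reach is approached as far as the arm can. A call with a number of a shift or a turn outside -1 to 1 is refused whole. A call with a gripper value outside its range is refused whole. The fingers move at their own pace and stop on an object; "newtons" is the grip in N (left out, the last holds). Time passes only in rows, so rows that repeat a pose let the fingers close. It gives the time, the measured TCP pose, the force, the opening and the grip force at its end, in the units of the state.
- env.sense(): the state, without advancing time (a new reading comes with each control period).
- env.read_camera(name): name is "scene" or "side" or "wrist"; returns a dict with "frame" (400x640x3 uint8, red, green, blue), "depth" (400x640 float32, m along the optical axis (not along the pixel's ray), 0 where there is no reading), "fx", "fy", "cx", "cy" (pixels), "R" (3x3) and "t" (3): a world point X has camera coordinates R X + t; the wrist camera has in their place "hand_eye" (4x4, takes a point from camera to tool coordinates, whose origin is the TCP and whose axes are the flange's). Camera axes: x right, y down, z forward; pixel columns grow to the right and rows downward; lengths in m; the calibration is good to about 2 mm. A picture is of the moment at which its call begins: read the wrist's pose just before it.
- env.job_done(): hands the job in; it is judged then, once.
Trained networks look in the newest picture that a camera, given by its name, has taken for a name from the list of things; names that differ only in an ending like _2 or _b are one class to them, and where a whole thing is asked for, a point or a joint stands for the part that bears it (a point fixed in the world has none). Each returns a list of dicts, best first, with "confidence" (0 to 1); they miss things now and then, are a little off and sometimes report something else, mostly with a low value. They report only what shows in the picture. A call takes as long as a camera call. They do not tell look-alikes from the thing itself.
- env.spot_in(camera, query): "at" ([x, y, z] in m, in the coordinates of the camera as it stood for that picture, good to about 4 mm: the middle of the surface that is visible of it).
- env.masks_of(camera, query): "pixels" (400x640 bool, what is visible of it).
- env.place_of(camera, query): "at" ([x, y, z] in m, in the coordinates of the camera as it stood for that picture, good to about 4 mm: a listed point, or the origin of a listed thing).
The state is a dict: "time": time; "qpos": joint angles; "dq": joint speeds; "joint_efforts": joint torques, N m; "eef_pos": TCP position; "eef_rot": TCP orientation; "contact_force": force on the tool from outside, world axes, zero at the start; "torque": the same for the moment, N m; "width": finger opening in m; "gripper_force": force on a finger pad.
Only numpy, scipy, OpenCV 4.12 (cv2) and the standard library are available. Lean on these libraries where they do the work, as an engineer would, in place of code of your own. Each camera call takes 0.05 s, during which the arm holds its last target. There are 200 camera calls.

## Working session

There is one attempt and no reset: what is moved stays moved. The work goes in short steps, Python scripts to look and compute and a tool call to move; the robot and the scene stay as the last step left them, time stands still between calls to the robot, and variables do not carry over. Pictures are saved under pics/ and viewed, at most 10 in all, crops included, and the job is handed in when it is done.

Besides the shell and the picture viewer there is one more tool, called after "Call:" by a JSON object that holds its "method" and its "body", one argument or row to a line. jog_arm: Moves the arm, as the interface text tells. Shifts and turns lie within -1 to 1; 1 stands for 300 mm of shift or pi rad of turn. Its arguments: {"type":"object","properties":{"rows":{"type":"array","items":{"type":"array"}},"newtons":{"type":"number"}},"required":["rows"]}

```bash
ls; mkdir -p pics; cat > h.py <<'E'
import numpy as np, cv2
from bench import env
from scipy.spatial.transform import Rotation as Ro
def q2R(q): return Ro.from_quat([q[1],q[2],q[3],q[0]])
def cam(name):
    s=env.sense(); c=env.read_camera(name)
    if 'R' in c and c['R'] is not None:
        R=np.array(c['R']);t=np.array(c['t']); c['M']=(R.T,-R.T@t)
    else:
        H=np.array(c['hand_eye']);Rt=q2R(s['eef_rot']).as_matrix()
        c['M']=(Rt@H[:3,:3],Rt@H[:3,3]+np.array(s['eef_pos']))
    return c
def tow(c,p): return np.asarray(p)@c['M'][0].T+c['M'][1]
def cloud(c,mask=None):
    d=c['depth']; v,u=np.nonzero((d>0) if mask is None else (mask&(d>0)))
    z=d[v,u]; P=np.c_[(u-c['cx'])/c['fx']*z,(v-c['cy'])/c['fy']*z,z]
    return tow(c,P),u,v
def px(c,X):
    p=(np.asarray(X)-c['M'][1])@c['M'][0]; return (p[0]/p[2]*c['fx']+c['cx'],p[1]/p[2]*c['fy']+c['cy'])
def save(c,n): cv2.imwrite('pics/'+n+'.png',c['frame'][:,:,::-1])
E
python3 - <<'E'
from h import *
np.set_printoptions(precision=3,suppress=True)
print(env.tips_ahead)
ims=[]
for n in ['scene','side','wrist']:
    c=cam(n); save(c,n+'0'); print(n,c['M'][1])
    for q in ['hod','hod_lip','hod_side','ball_center','mat','tray','drill','screwbox','screwdriver']:
        print(n,q,[(np.round(tow(c,r['at']),3).tolist(),round(r['confidence'],2),np.round(px(c,tow(c,r['at']))).tolist()) for r in env.place_of(n,q)])
E
```

```text
pics
0.014
scene [ 1.045 -0.565  0.957]
scene hod [([0.542, 0.054, 0.042], 0.84, [344.0, 212.0]), ([0.191, -0.347, 0.057], 0.75, [174.0, 217.0]), ([0.209, 0.212, 0.055], 0.6, [308.0, 141.0])]
scene hod_lip [([0.276, 0.216, 0.17], 0.96, [321.0, 123.0]), ([0.228, -0.296, 0.172], 0.82, [185.0, 189.0]), ([0.531, 0.011, 0.123], 0.78, [333.0, 200.0])]
scene hod_side [([0.525, -0.024, 0.035], 0.93, [323.0, 224.0]), ([0.258, -0.256, 0.048], 0.84, [212.0, 215.0]), ([0.322, 0.219, 0.048], 0.75, [331.0, 155.0])]
scene ball_center [([0.529, -0.022, 0.022], 0.55, [324.0, 227.0])]
scene mat [([0.511, -0.223, 0.001], 0.79, [273.0, 265.0])]
scene tray [([0.526, 0.316, 0.001], 0.82, [389.0, 179.0])]
scene drill [([0.404, 0.582, -0.001], 0.81, [406.0, 133.0])]
scene screwbox [([0.511, -0.542, -0.003], 0.63, [177.0, 341.0])]
scene screwdriver [([0.796, 0.03, -0.005], 0.75, [401.0, 274.0])]
side [ 0.28  -1.385  1.025]
side hod [([0.543, 0.053, 0.041], 0.81, [335.0, 211.0]), ([0.206, 0.214, 0.056], 0.74, [246.0, 195.0]), ([0.193, -0.351, 0.058], 0.6, [246.0, 293.0])]
side hod_lip [([0.534, 0.006, 0.123],
[... 301 characters left out ...]
63, [276.0, 192.0])]
side ball_center [([0.535, -0.023, 0.021], 0.51, [337.0, 227.0])]
side mat [([0.52, -0.226, 0.005], 0.74, [344.0, 266.0])]
side tray [([0.535, 0.315, -0.0], 0.93, [323.0, 187.0])]
side drill [([0.408, 0.584, 0.002], 0.81, [288.0, 161.0])]
side screwbox [([0.515, -0.544, -0.004], 0.6, [365.0, 341.0]), ([0.535, 0.004, 0.124], 0.2, [335.0, 200.0])]
side screwdriver [([0.8, 0.031, -0.001], 0.71, [400.0, 216.0]), ([0.542, 0.058, 0.04], 0.39, [335.0, 211.0])]
wrist [0.099 0.646 0.385]
wrist hod []
wrist hod_lip []
wrist hod_side []
wrist ball_center []
wrist mat []
wrist tray []
wrist drill [([0.409, 0.578, -0.002], 0.91, [328.0, 331.0])]
wrist screwbox []
wrist screwdriver []
```

View pics/scene0.png

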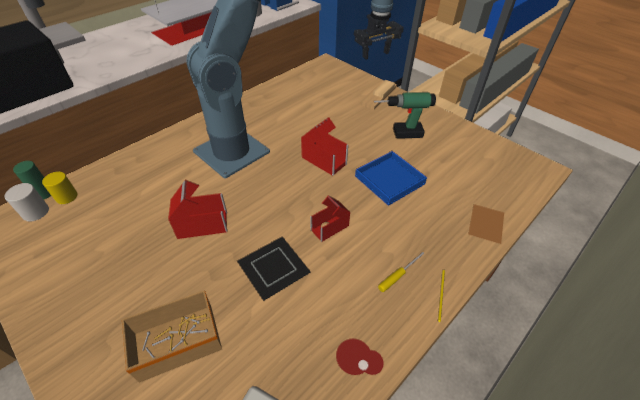

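View pics/side0.png

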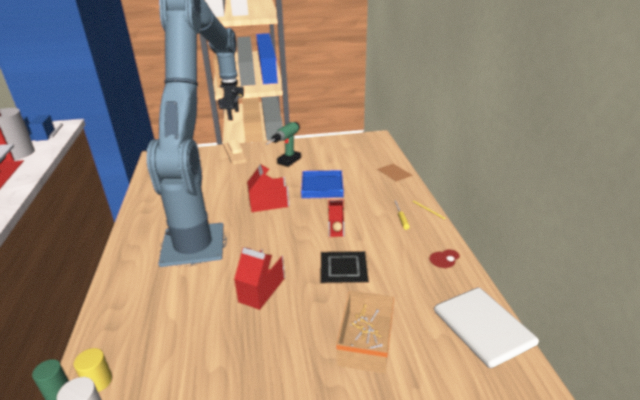

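Both views agree. The small hod lies at about (0.54, 0.054), pixel (344,212) in the scene view, with its top pointing toward -y at the mat (273,265). The tray is at (389,179). The larger red bins at (174,217) and (308,141) are the look-alikes. Next I refine the poses with the depth data.

```bash
cat >> h.py <<'E'
def frame(z,y):
    z=np.array(z,float);z/=np.linalg.norm(z);y=np.array(y,float);y-=z*(y@z);y/=np.linalg.norm(y)
    return Ro.from_matrix(np.c_[np.cross(y,z),y,z])
def delta(p,R,p0=None,R0=None):
    s=env.sense()
    if p0 is None:p0=s['eef_pos'];R0=q2R(s['eef_rot'])
    return np.round(R0.inv().apply(np.array(p)-p0)/.3,3).tolist(),np.round((R0.inv()*R).as_rotvec()/np.pi,3).tolist()
E
python3 - <<'E'
from h import *
np.set_printoptions(precision=3,suppress=True)
s=env.sense();print(q2R(s['eef_rot']).as_matrix())
print(env.read_camera('wrist')['hand_eye'])
for n in ['scene','side']:
    c=cam(n)
    for q,at in [('hod',(.53,.01)),('mat',None),('tray',None),('drill',None)]:
        for r in env.masks_of(n,q):
            if r['confidence']<.5: continue
            P,u,v=cloud(c,r['pixels'])
            m=np.median(P,0)
            if at and np.hypot(*(m[:2]-at))>.08: continue
            if q=='drill': print(n,q,P.min(0),P.max(0));continue
            if q!='hod':
                Q=P[P[:,2]<.012] if q=='mat' else P[P[:,2]>.026]
            else: Q=P
            rc=cv2.minAreaRect((Q[:,:2]*1000).astype(np.float32))
            print(n,q,len(P),m,rc,np.percentile(P[:,2],[2,50,98]))
E
```

```text
[[-0.962  0.272  0.   ]
 [ 0.272  0.962 -0.   ]
 [-0.    -0.    -1.   ]]
[[ 0.    -0.952 -0.307  0.081]
 [ 1.     0.     0.001 -0.001]
 [-0.    -0.307  0.952 -0.132]
 [ 0.     0.     0.     1.   ]]
scene hod 1098 [0.534 0.001 0.047] ((502.85540771484375, 2.7328567504882812), (112.75728607177734, 118.94158935546875), 81.40328216552734) [0.003 0.047 0.122]
scene mat 2541 [ 0.52  -0.229  0.005] ((512.2228393554688, -224.546630859375), (161.39927673339844, 167.64285278320312), 81.74047088623047) [0.001 0.005 0.009]
scene tray 2269 [0.527 0.316 0.01 ] ((528.2002563476562, 313.5266418457031), (185.18458557128906, 184.88046264648438), 81.5592041015625) [0.002 0.01  0.038]
scene tray 6055 [ 0.501 -0.551  0.033] ((514.8648071289062, -543.4700927734375), (202.79147338867188, 134.0358123779297), 68.57636260986328) [0.002 0.033 0.087]
scene drill [ 0.131  0.498 -0.214] [0.475 1.259 0.192]
side hod 479 [0.534 0.037 0.03 ] ((537.6475830078125, 37.1068115234375), (202.4539794921875, 57.58738327026367), 81.5307846069336) [0.    0.03  0.117]
side mat 1498 [ 0.519 -0.233  0.005] ((518.2378540039062, -223.39022827148438), (175.86900329589844, 159.0658416748047), 80.50109100341797) [-0.001  0.005  0.01 ]
side mat 1097 [0.532 0.327 0.01 ] ((535.3106079101562, 323.74554443359375), (218.3107147216797, 178.41375732421875), 80.12739562988281) [0.001 0.01  0.037]
side tray 1107 [0.53  0.327 0.01 ] ((529.911376953125, 313.46783447265625), (202.3626708984375, 177.69296264648438), 82.9521484375) [0.001 0.01  0.037]
side drill [ 0.31   0.465 -0.54 ] [0.633 2.323 0.19 ]
```

```bash
cat > plan.py <<'E'
from h import *
zh=np.array([-.165,-.986,0]);yh=np.array([.986,-.165,0])
G=np.array([.5277,-.035,.040])
def tz(th): th=np.radians(th);return -np.cos(th)*np.array([0,0,1])-np.sin(th)*zh
E
python3 - <<'E'
from plan import *
print(delta([.50,-.17,.30],frame([0,0,-1],yh)))
p1=np.array([.50,-.17,.30]);R1=frame([0,0,-1],yh)
print(delta(G-.125*tz(60)+[0,0,.06],frame(tz(60),yh),p1,R1))
E
```

```text
([-1.758, -2.258, -0.158], [0.0, -0.0, 0.465])
([0.098, 0.017, 0.458], [-0.0, 0.333, -0.0])
```

Call:
{"method": "jog_arm", "body": {
  "rows": [
    [1, [-0.6, -0.75, -0.158], [0, 0, 0]],
    [1, [-0.6, -0.75, -0.158], [0, 0, 0]],
    [1, [-0.6, -0.75, -0.158], [0, 0, 0]],
    [1, [-0.6, -0.75, -0.158], [0, 0, 0]],
    [1, [-0.6, -0.75, -0.158], [0, 0, 0]],
    [1, [-0.6, -0.75, -0.158], [0, 0, 0]],
    [1, [-0.6, -0.75, -0.158], [0, 0, 0]]
  ]
}}

```text
time: 2.75
eef_pos: [0.2919, 0.3552, 0.3012]
eef_rot: [0.001, 0.141, 0.99, -0.0]
contact_force: [-0.1, 0.4, -0.0]
width: 0.0881
gripper_force: 0.0
```

Call:
{"method": "jog_arm", "body": {
  "rows": [
    [1, [-0.6, -0.75, 0], [0, 0, 0.2]],
    [1, [-0.6, -0.75, 0], [0, 0, 0.2]],
    [1, [-0.6, -0.75, 0], [0, 0, 0.2]],
    [1, [-0.6, -0.75, 0], [0, 0, 0.2]],
    [1, [-0.6, -0.75, 0], [0, 0, 0.2]],
    [1, [-0.6, -0.75, 0], [0, 0, 0.2]],
    [1, [-0.6, -0.75, 0], [0, 0, 0.2]]
  ]
}}

```text
time: 3.45
eef_pos: [0.4025, 0.0906, 0.3005]
eef_rot: [0.001, 0.44, 0.898, 0.0]
contact_force: [-0.9, 0.6, 0.4]
width: 0.0882
gripper_force: 0.0
```

```bash
python3 - <<'E'
from plan import *
s=env.sense();print(s['time'],s['eef_pos'],s['qpos'])
print(delta([.50,-.17,.30],frame([0,0,-1],yh)))
E
```

```text
3.45 [0.40254405 0.09060026 0.30048999] [-0.7102237   0.05124199  0.3967145   2.08664178 -0.02208512  1.00654465
  0.3571936 ]
([-0.886, -0.275, 0.003], [0.0, 0.0, 0.263])
```

Call:
{"method": "jog_arm", "body": {
  "rows": [
    [1, [-0.886, -0.275, 0], [0, 0, 0.263]],
    [1, [-0.886, -0.275, 0], [0, 0, 0.263]],
    [1, [-0.886, -0.275, 0], [0, 0, 0.263]],
    [1, [-0.886, -0.275, 0], [0, 0, 0.263]],
    [1, [-0.886, -0.275, 0], [0, 0, 0.263]],
    [1, [-0.886, -0.275, 0], [0, 0, 0.263]],
    [1, [-0.886, -0.275, 0], [0, 0, 0.263]],
    [1, [-0.886, -0.275, 0], [0, 0, 0.263]]
  ]
}}

```text
time: 4.25
eef_pos: [0.5008, -0.1642, 0.2996]
eef_rot: [-0.0, 0.761, 0.649, -0.0]
contact_force: [-0.1, 0.2, -0.1]
width: 0.0883
gripper_force: 0.0
```

Call:
{"method": "jog_arm", "body": {
  "rows": [
    [1, [0.1, 0.017, 0.2], [0, 0.333, 0]],
    [1, [0.1, 0.017, 0.2], [0, 0.333, 0]],
    [1, [0.1, 0.017, 0.3], [0, 0.333, 0]],
    [1, [0.1, 0.017, 0.3], [0, 0.333, 0]],
    [1, [0.1, 0.017, 0.4], [0, 0.333, 0]],
    [1, [0.1, 0.017, 0.4], [0, 0.333, 0]],
    [1, [0.1, 0.017, 0.45], [0, 0.333, 0]],
    [1, [0.1, 0.017, 0.45], [0, 0.333, 0]],
    [1, [0.1, 0.017, 0.45], [0, 0.333, 0]]
  ]
}}

```text
time: 5.15
eef_pos: [0.5103, -0.135, 0.165]
eef_rot: [-0.325, 0.659, 0.562, 0.379]
contact_force: [0.1, -0.2, 1.7]
width: 0.0883
gripper_force: 0.0
```

```bash
python3 - <<'E'
from plan import *
np.set_printoptions(precision=3,suppress=True)
s=env.sense();print(s['time'],s['eef_pos'],s['qpos'],q2R(s['eef_rot']).as_matrix())
print(delta(G-.125*tz(60)+[0,0,.06],frame(tz(60),yh)))
c=cam('wrist');save(c,'w1')
for q in ['hod','hod_lip','hod_side','ball_center']:
    print(q,[(tow(c,r['at']),round(r['confidence'],2)) for r in env.place_of('wrist',q)])
P,u,v=cloud(c,c['depth']>0)
rgb=c['frame'][v,u].astype(int);m=(rgb[:,0]>rgb[:,1]*2)&(rgb[:,0]>60)&(P[:,2]<.2)&(np.abs(P[:,1])<.14)&(abs(P[:,0]-.53)<.1)
P=P[m];print(P.min(0),P.max(0)); 
for sl in [(-.06,-.03),(-.03,0),(0,.03),(.03,.06)]:
    Q=P[(P[:,1]>sl[0])&(P[:,1]<sl[1])]; 
    if len(Q):print(sl,np.percentile(Q[:,0],[1,99]),np.percentile(Q[:,2],[1,99]))
E
```

```text
5.15 [ 0.51  -0.135  0.165] [ 0.437  0.841  0.285  1.747 -1.035  1.509  1.153] [[ 0.08   0.988  0.135]
 [ 0.495 -0.157  0.855]
 [ 0.865 -0.001 -0.501]]
([-0.019, 0.002, -0.015], [-0.003, 0.0, 0.001])
hod [(array([0.21 , 0.211, 0.057]), 0.82), (array([0.541, 0.056, 0.032]), 0.78)]
hod_lip [(array([0.533, 0.008, 0.121]), 0.67), (array([0.278, 0.212, 0.172]), 0.58)]
hod_side [(array([0.325, 0.221, 0.052]), 0.91), (array([ 0.527, -0.023,  0.04 ]), 0.64)]
ball_center [(array([ 0.539, -0.02 ,  0.022]), 0.83), (array([0.797, 0.028, 0.003]), 0.23)]
[ 0.497 -0.06  -0.001] [0.583 0.067 0.124]
(-0.06, -0.03) [0.499 0.556] [0.    0.071]
(-0.03, 0) [0.502 0.561] [0.002 0.117]
(0, 0.03) [0.506 0.563] [0.002 0.124]
(0.03, 0.06) [0.512 0.566] [0.002 0.091]
```

View pics/w1.png

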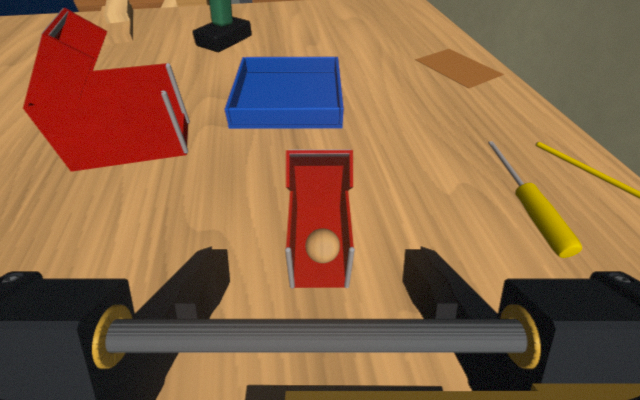

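The wrist view shows the small hod at columns 287–353, centred between the fingers with the ball at (322,245). Nothing lies in the way of the approach.

```bash
python3 - <<'E'
from plan import *
R=frame(tz(60),yh)
for d in (-.115,.005): print(delta(G+d*tz(60),R))
E
```

```text
([-0.198, -0.003, 0.124], [-0.002, 0.001, 0.003])
([-0.197, -0.0, 0.524], [-0.002, 0.001, 0.003])
```

Call:
{"method": "jog_arm", "body": {
  "rows": [
    [1, [-0.1, 0, 0.06], [0, 0, 0]],
    [1, [-0.197, 0, 0.124], [0, 0, 0]],
    [1, [-0.197, 0, 0.124], [0, 0, 0]],
    [1, [-0.197, 0, 0.2], [0, 0, 0]],
    [1, [-0.197, 0, 0.28], [0, 0, 0]],
    [1, [-0.197, 0, 0.36], [0, 0, 0]],
    [1, [-0.197, 0, 0.44], [0, 0, 0]],
    [1, [-0.197, 0, 0.5], [0, 0, 0]],
    [1, [-0.197, 0, 0.524], [0, 0, 0]],
    [1, [-0.197, 0, 0.524], [0, 0, 0]],
    [1, [-0.197, 0, 0.524], [0, 0, 0]]
  ]
}}

```text
time: 6.5
eef_pos: [0.5275, -0.0328, 0.0358]
eef_rot: [-0.323, 0.66, 0.562, 0.38]
contact_force: [-0.4, -0.2, -0.1]
width: 0.0885
gripper_force: 0.0
```

Call:
{"method": "jog_arm", "body": {
  "rows": [
    [0, [0, 0, 0], [0, 0, 0]],
    [-0.3, [0, 0, 0], [0, 0, 0]],
    [-0.6, [0, 0, 0], [0, 0, 0]],
    [-1, [0, 0, 0], [0, 0, 0]],
    [-1, [0, 0, 0], [0, 0, 0]],
    [-1, [0, 0, 0], [0, 0, 0]],
    [-1, [0, 0, 0], [0, 0, 0]],
    [-1, [0, 0, 0], [0, 0, 0]]
  ],
  "newtons": 50
}}

```text
time: 7.3
eef_pos: [0.5273, -0.0319, 0.0353]
eef_rot: [-0.324, 0.66, 0.562, 0.38]
contact_force: [0.9, -1.8, 0.7]
width: 0.0574
gripper_force: 50.0
```

```bash
python3 - <<'E'
from plan import *
np.set_printoptions(precision=3,suppress=True)
s=env.sense();print(s['width'],s['qpos'],s['eef_pos'],G+.005*tz(60))
# upright: rotate 90deg about hod y taking zh->up ; keep grasp point g, target over mat
R0=q2R(s['eef_rot']);g=s['eef_pos']-.005*R0.apply([0,0,1])
ax=np.cross(zh,[0,0,1]);print('ax',ax,R0.inv().apply(ax))
mat=np.array([.515,-.225])
xh_up=-zh   # forward when upright
gt=lambda h:np.r_[mat,0]+[0,0,.004+.09+h]+0*xh_up
for a,gp in [(0,g+[0,0,.06]),(45,np.array([.524,-.10,.14])),(90,gt(.03)),(90,gt(.0))]:
    R=Ro.from_rotvec(np.radians(a)*ax)*R0
    print(a,gp,delta(gp+.005*R.apply([0,0,1]),R))
E
```

```text
0.057407826825141305 [ 0.35   1.024  0.167  1.818 -1.208  1.277  1.303] [ 0.527 -0.032  0.035] [ 0.528 -0.031  0.037]
ax [-0.986  0.165  0.   ] [ 0.003 -1.     0.005]
0 [ 0.527 -0.036  0.098] ([0.173, 0.0, -0.1], [0.0, -0.0, 0.0])
45 [ 0.524 -0.1    0.14 ] ([0.177, 0.025, -0.359], [0.001, -0.25, 0.001])
90 [ 0.515 -0.225  0.124] ([-0.083, 0.062, -0.704], [0.002, -0.5, 0.002])
90 [ 0.515 -0.225  0.094] ([-0.169, 0.062, -0.654], [0.002, -0.5, 0.002])
```

Call:
{"method": "jog_arm", "body": {
  "rows": [
    [-1, [0.06, 0, -0.04], [0, 0, 0]],
    [-1, [0.12, 0, -0.07], [0, 0, 0]],
    [-1, [0.173, 0, -0.1], [0, 0, 0]],
    [-1, [0.173, 0.005, -0.16], [0, -0.04, 0]],
    [-1, [0.175, 0.01, -0.2], [0, -0.08, 0]],
    [-1, [0.177, 0.015, -0.25], [0, -0.13, 0]],
    [-1, [0.178, 0.02, -0.3], [0, -0.18, 0]],
    [-1, [0.178, 0.025, -0.359], [0, -0.22, 0]],
    [-1, [0.178, 0.025, -0.359], [0, -0.25, 0]],
    [-1, [0.178, 0.025, -0.359], [0, -0.25, 0]]
  ]
}}

```text
time: 8.3
eef_pos: [0.5242, -0.0944, 0.1357]
eef_rot: [-0.085, 0.752, 0.646, 0.099]
contact_force: [-0.6, 1.4, -2.5]
width: 0.0574
gripper_force: 49.9
```

```bash
cat >> plan.py <<'E'
mat=np.array([.515,-.225,0])
tilt=lambda a:(np.sin(np.radians(a))*zh-np.cos(np.radians(a))*np.array([0,0,1])) # tool dir leaning back (a>0: pointing to -y)
E
python3 - <<'E'
from plan import *
s=env.sense();print(s['width'],s['gripper_force'],s['qpos'],s['eef_pos'])
R=frame(tilt(30),yh)
for h in (.04,.0): print(delta(mat+[0,0,.094+h]+.005*tilt(30),R))
c=cam('side');save(c,'s1');cv2.imwrite('pics/s1.png',cv2.resize(c['frame'][100:300,230:450,::-1],None,fx=3,fy=3)[:600])
E
```

```text
0.05740044870847538 49.94530274067074 [-0.16252505  0.59086875  0.53938792  1.94543377 -0.74835929  0.87300601
  0.70245897] [ 0.52424147 -0.0943528   0.13570259]
([-0.434, 0.036, -0.095], [0.001, -0.25, 0.004])
([-0.468, 0.036, 0.034], [0.001, -0.25, 0.004])
```

View pics/s1.png

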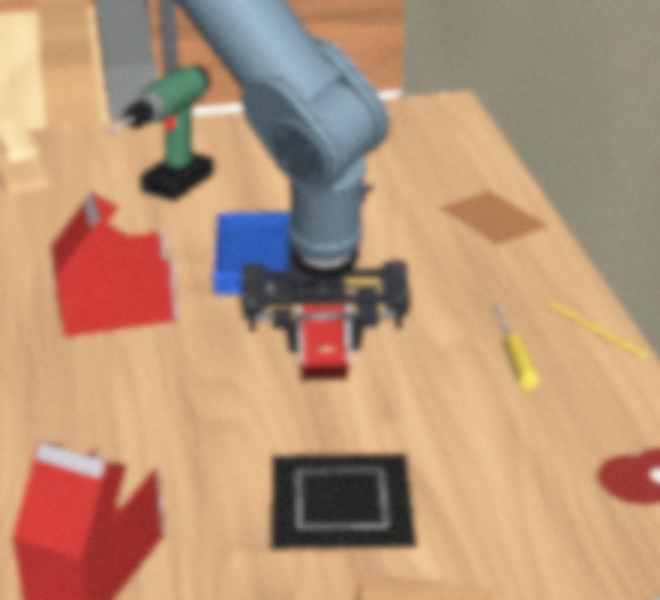

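The side view shows the hod held between the fingers at crop (325,345), with the ball inside near its bottom. I continue the turn over the mat at crop (343,500).

Call:
{"method": "jog_arm", "body": {
  "rows": [
    [-1, [-0.05, 0.004, -0.02], [0, -0.03, 0]],
    [-1, [-0.1, 0.008, -0.04], [0, -0.06, 0]],
    [-1, [-0.16, 0.012, -0.06], [0, -0.1, 0]],
    [-1, [-0.22, 0.018, -0.07], [0, -0.14, 0]],
    [-1, [-0.28, 0.024, -0.08], [0, -0.18, 0.001]],
    [-1, [-0.34, 0.03, -0.09], [0, -0.22, 0.002]],
    [-1, [-0.4, 0.034, -0.095], [0.001, -0.25, 0.004]],
    [-1, [-0.434, 0.036, -0.095], [0.001, -0.25, 0.004]],
    [-1, [-0.434, 0.036, -0.095], [0.001, -0.25, 0.004]],
    [-1, [-0.445, 0.036, -0.05], [0.001, -0.25, 0.004]],
    [-1, [-0.455, 0.036, -0.02], [0.001, -0.25, 0.004]],
    [-1, [-0.455, 0.036, -0.02], [0.001, -0.25, 0.004]]
  ]
}}

```text
time: 9.55
eef_pos: [0.5125, -0.2315, 0.1045]
eef_rot: [0.165, 0.739, 0.622, -0.199]
contact_force: [-0.9, -0.0, -2.5]
width: 0.0572
gripper_force: 49.9
```

```bash
cat >> plan.py <<'E'
def hodpose(near,r=.2):
    for n in ('side','scene'):
        c=cam(n);o={}
        for q in ['hod','hod_lip','hod_side','ball_center']:
            L=[tow(c,k['at']) for k in env.place_of(n,q)]
            L=[np.round(x,3) for x in L if np.linalg.norm(x-near)<r and not (q[:3]=='hod' and x[0]<.42)]
            o[q]=L
        print(n,o)
    return c
E
python3 - <<'E'
from plan import *
s=env.sense();print(s['width'],s['gripper_force'],s['qpos'],s['eef_pos'],s['contact_force'])
R0=q2R(s['eef_rot']);print(np.degrees(np.arccos(-R0.as_matrix()[2,2])))
hodpose([.515,-.225,.06])
print(delta(mat+[0,0,.094]+.005*tilt(30),frame(tilt(30),yh)))
c=cam('scene');cv2.imwrite('pics/s2.png',cv2.resize(c['frame'][170:320,200:400,::-1],None,fx=4,fy=4))
E
```

```text
0.05718644025829985 49.944660952314734 [-0.60332926  0.90744281  0.94473739  1.96394591 -0.30867065  0.59561125
  0.20476603] [ 0.51245978 -0.23154333  0.10451638] [-0.932411   -0.03964837 -2.51606633]
29.933215358914318
side {'hod': [array([ 0.515, -0.226,  0.017])], 'hod_lip': [array([ 0.528, -0.147,  0.068])], 'hod_side': [array([ 0.514, -0.23 ,  0.096])], 'ball_center': []}
scene {'hod': [array([ 0.517, -0.227,  0.02 ])], 'hod_lip': [array([ 0.525, -0.144,  0.068])], 'hod_side': [array([ 0.511, -0.231,  0.099])], 'ball_center': []}
([0.04, 0.001, 0.04], [-0.001, 0.0, -0.001])
```

View pics/s2.png

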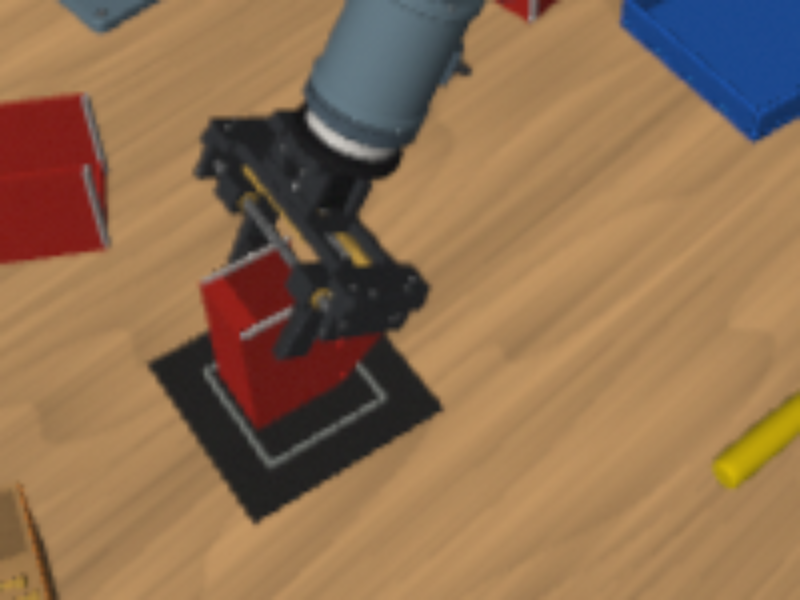

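The scene view shows the hod upright over the mat's outline, about 14 mm above the rubber. I lower it now.

Call:
{"method": "jog_arm", "body": {
  "rows": [
    [-1, [0.01, 0, 0.01], [0, 0, 0]],
    [-1, [0.02, 0, 0.02], [0, 0, 0]],
    [-1, [0.03, 0, 0.03], [0, 0, 0]],
    [-1, [0.038, 0, 0.038], [0, 0, 0]],
    [-1, [0.038, 0, 0.038], [0, 0, 0]]
  ]
}}

```text
time: 10.6
eef_pos: [0.5146, -0.2285, 0.0924]
eef_rot: [0.167, 0.739, 0.622, -0.199]
contact_force: [-3.9, 7.3, 21.0]
width: 0.0577
gripper_force: 50.0
```

Call:
{"method": "jog_arm", "body": {
  "rows": [
    [-1, [0.034, -0.0, -0.02], [0, 0, 0]]
  ],
  "newtons": 8
}}

```text
time: 10.7
eef_pos: [0.516, -0.2195, 0.0928]
eef_rot: [0.168, 0.74, 0.62, -0.2]
contact_force: [-2.1, -4.1, 9.5]
width: 0.058
gripper_force: 8.0
```

Call:
{"method": "jog_arm", "body": {
  "rows": [
    [0.5, [0, 0, 0], [0, 0, 0]],
    [0.7, [0, 0, 0], [0, 0, 0]],
    [1, [0, 0, 0], [0, 0, 0]],
    [1, [0, 0, 0], [0, 0, 0]],
    [1, [0, 0, 0], [0, 0, 0]],
    [1, [0, 0, 0], [0, 0, 0]],
    [1, [0, 0, 0], [0, 0, 0]]
  ]
}}

```text
time: 11.4
eef_pos: [0.5161, -0.2162, 0.0905]
eef_rot: [0.166, 0.739, 0.622, -0.199]
contact_force: [-0.3, -0.3, 0.1]
width: 0.0882
gripper_force: 0.0
```

```bash
python3 - <<'E'
from plan import *
s=env.sense();print(s['width'],s['gripper_force'],s['qpos'],s['eef_pos'],s['contact_force'])
hodpose([.515,-.225,.06])
E
```

```text
0.08817603270573557 0.0 [-0.62366182  0.93353355  0.92973414  1.96241493 -0.32549413  0.58794602
  0.17940652] [ 0.51609915 -0.2161674   0.09048863] [-0.32877173 -0.32112976  0.077998  ]
side {'hod': [array([ 0.516, -0.222,  0.008])], 'hod_lip': [array([ 0.529, -0.145,  0.053])], 'hod_side': [array([ 0.516, -0.228,  0.083])], 'ball_center': []}
scene {'hod': [array([ 0.517, -0.222,  0.007])], 'hod_lip': [], 'hod_side': [array([ 0.512, -0.229,  0.084])], 'ball_center': []}
```

Call:
{"method": "jog_arm", "body": {
  "rows": [
    [1, [0, 0, -0.06], [0, 0, 0]],
    [1, [0, 0, -0.14], [0, 0, 0]],
    [1, [0, 0, -0.24], [0, 0, 0]],
    [1, [0, 0, -0.35], [0, 0, 0]],
    [1, [0, 0, -0.48], [0, 0, 0]],
    [1, [0, 0, -0.5], [0, 0, 0]],
    [1, [0, 0, -0.5], [0, 0, 0]]
  ]
}}

```text
time: 12.6
eef_pos: [0.5299, -0.1415, 0.2208]
eef_rot: [0.167, 0.739, 0.622, -0.198]
contact_force: [-0.3, -0.3, -1.2]
width: 0.088
gripper_force: 0.0
```

```bash
python3 - <<'E'
from plan import *
np.set_printoptions(precision=3,suppress=True)
s=env.sense();print(s['qpos'],s['eef_pos'],s['contact_force'])
G2=np.array([.5149,-.232,.092])
c=cam('wrist')
for q in ['hod','hod_lip','hod_side','ball_center']:
    print(q,[(tow(c,r['at']),round(r['confidence'],2)) for r in env.place_of('wrist',q)])
save(c,'w2')
T=tilt(-25);R=frame(T,yh)
a=(G2-.145*T,R);print(delta(*a)); print(delta(G2+.005*T,R,*a))
E
```

```text
[-0.869  0.782  1.133  1.894 -0.218  0.887  0.099] [ 0.53  -0.141  0.221] [-0.273 -0.319 -1.206]
hod [(array([ 0.194, -0.349,  0.056]), 0.74), (array([ 0.518, -0.221, -0.002]), 0.59)]
hod_lip [(array([ 0.523, -0.142,  0.05 ]), 0.98)]
hod_side [(array([ 0.255, -0.258,  0.049]), 0.97), (array([ 0.51 , -0.227,  0.085]), 0.95)]
ball_center [(array([ 0.519, -0.223,  0.024]), 0.61), (array([ 0.508, -0.225,  0.086]), 0.16)]
([-0.443, 0.009, 0.241], [-0.001, 0.306, -0.003])
([-0.0, -0.0, 0.5], [0.0, 0.0, 0.0])
```

View pics/w2.png

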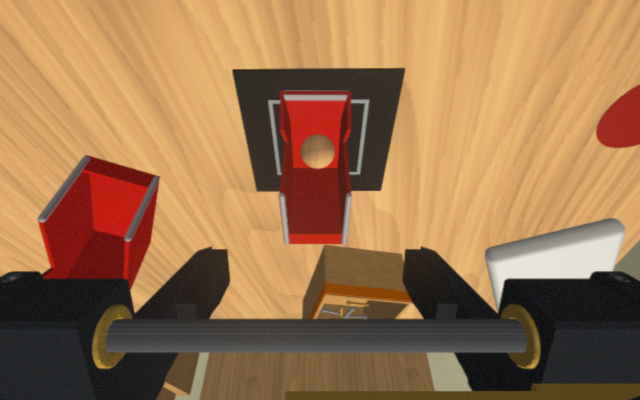

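The wrist view shows the hod standing in the grey outline with the ball on its floor at (318,152). I re-orient to grip it from above and behind.

Call:
{"method": "jog_arm", "body": {
  "rows": [
    [1, [-0.443, 0.009, 0.1], [0, 0.306, 0]],
    [1, [-0.443, 0.009, 0.1], [0, 0.306, 0]],
    [1, [-0.443, 0.009, 0.15], [0, 0.306, 0]],
    [1, [-0.443, 0.009, 0.2], [0, 0.306, 0]],
    [1, [-0.443, 0.009, 0.241], [0, 0.306, -0.003]],
    [1, [-0.443, 0.009, 0.241], [0, 0.306, -0.003]],
    [1, [-0.443, 0.009, 0.241], [0, 0.306, -0.003]],
    [1, [-0.443, 0.009, 0.241], [0, 0.306, -0.003]],
    [1, [-0.443, 0.009, 0.241], [0, 0.306, -0.003]]
  ]
}}

```text
time: 13.75
eef_pos: [0.5048, -0.2928, 0.2231]
eef_rot: [-0.141, 0.746, 0.63, 0.163]
contact_force: [-0.5, 0.2, 0.3]
width: 0.088
gripper_force: 0.0
```

```bash
python3 - <<'E'
from plan import *
np.set_printoptions(precision=3,suppress=True)
s=env.sense();print(s['qpos'],s['eef_pos'])
G2=np.array([.5149,-.232,.092])
T=tilt(-25);R=frame(T,yh)
print(delta(G2-.145*T,R)); print(delta(G2+.005*T,R))
E
```

```text
[ 0.228  0.666  0.63   1.635 -0.74   1.336  0.957] [ 0.505 -0.293  0.223]
([0.002, -0.0, -0.0], [-0.001, 0.001, -0.001])
([0.002, 0.001, 0.5], [-0.001, 0.001, -0.001])
```

Call:
{"method": "jog_arm", "body": {
  "rows": [
    [1, [0.002, 0, 0.15], [0, 0, 0]],
    [1, [0.002, 0, 0.28], [0, 0, 0]],
    [1, [0.002, 0, 0.38], [0, 0, 0]],
    [1, [0.002, 0, 0.46], [0, 0, 0]],
    [1, [0.002, 0, 0.5], [0, 0, 0]],
    [1, [0.002, 0, 0.5], [0, 0, 0]],
    [1, [0.002, 0, 0.5], [0, 0, 0]]
  ]
}}

```text
time: 14.45
eef_pos: [0.5168, -0.2283, 0.0895]
eef_rot: [-0.14, 0.744, 0.632, 0.164]
contact_force: [-0.2, 0.5, 0.4]
width: 0.0877
gripper_force: 0.0
```

Call:
{"method": "jog_arm", "body": {
  "rows": [
    [0.2, [0, 0, 0], [0, 0, 0]],
    [-0.3, [0, 0, 0], [0, 0, 0]],
    [-0.6, [0, 0, 0], [0, 0, 0]],
    [-1, [0, 0, 0], [0, 0, 0]],
    [-1, [0, 0, 0], [0, 0, 0]],
    [-1, [0, 0, 0], [0, 0, 0]],
    [-1, [0, 0, 0], [0, 0, 0]],
    [-1, [0, 0, 0], [0, 0, 0]]
  ],
  "newtons": 55
}}

```text
time: 15.25
eef_pos: [0.5159, -0.2287, 0.0889]
eef_rot: [-0.141, 0.744, 0.632, 0.165]
contact_force: [-2.0, -1.3, 5.1]
width: 0.0574
gripper_force: 54.9
```

```bash
python3 - <<'E'
from plan import *
np.set_printoptions(precision=3,suppress=True)
s=env.sense();print(s['qpos'],s['eef_pos'],s['width'])
R=q2R(s['eef_rot'])
print(delta(s['eef_pos']+[0,0,.12],R)); print(delta(np.array([.53,.0,s['eef_pos'][2]+.12]),R))
E
```

```text
[ 0.188  0.799  0.525  1.774 -0.889  1.087  1.056] [ 0.516 -0.229  0.089] 0.05741232435376356
([0.169, -0.001, -0.362], [0.0, 0.0, 0.0])
([0.858, -0.078, -0.041], [0.0, 0.0, 0.0])
```

Call:
{"method": "jog_arm", "body": {
  "rows": [
    [-1, [0.04, 0, -0.09], [0, 0, 0]],
    [-1, [0.08, 0, -0.18], [0, 0, 0]],
    [-1, [0.125, 0, -0.27], [0, 0, 0]],
    [-1, [0.17, 0, -0.362], [0, 0, 0]],
    [-1, [0.22, -0.005, -0.34], [0, 0, 0]],
    [-1, [0.3, -0.015, -0.3], [0, 0, 0]],
    [-1, [0.4, -0.025, -0.255], [0, 0, 0]],
    [-1, [0.5, -0.037, -0.21], [0, 0, 0]],
    [-1, [0.6, -0.05, -0.16], [0, 0, 0]],
    [-1, [0.7, -0.06, -0.115], [0, 0, 0]],
    [-1, [0.8, -0.07, -0.068], [0, 0, 0]],
    [-1, [0.858, -0.078, -0.041], [0, 0, 0]]
  ]
}}

```text
time: 16.45
eef_pos: [0.5289, 0.005, 0.2071]
eef_rot: [-0.143, 0.743, 0.633, 0.164]
contact_force: [-0.0, 0.0, -3.1]
width: 0.0572
gripper_force: 54.9
```

```bash
python3 - <<'E'
from plan import *
np.set_printoptions(precision=3,suppress=True)
s=env.sense();print(s['qpos'],s['eef_pos'],s['width'])
T=tilt(-25);R=frame(T,yh)
print(delta(np.array([.522,.261,.215])+.005*T,R))
hodpose(np.array([.53,0,.12]))
E
```

```text
[-0.265  0.473  0.543  1.957 -0.832  1.005  0.62 ] [0.529 0.005 0.207] 0.05716044852212254
([0.771, -0.158, 0.349], [-0.002, -0.001, 0.001])
side {'hod': [array([0.529, 0.013, 0.124])], 'hod_lip': [], 'hod_side': [array([0.529, 0.002, 0.205])], 'ball_center': []}
scene {'hod': [array([0.527, 0.006, 0.127]), array([0.541, 0.088, 0.172])], 'hod_lip': [array([0.541, 0.089, 0.174])], 'hod_side': [array([ 0.524, -0.002,  0.205])], 'ball_center': [array([0.54 , 0.088, 0.171])]}
```

Call:
{"method": "jog_arm", "body": {
  "rows": [
    [-1, [0.07, -0.015, 0.03], [0, 0, 0]],
    [-1, [0.16, -0.03, 0.07], [0, 0, 0]],
    [-1, [0.25, -0.05, 0.115], [0, 0, 0]],
    [-1, [0.35, -0.07, 0.16], [0, 0, 0]],
    [-1, [0.45, -0.09, 0.205], [0, 0, 0]],
    [-1, [0.55, -0.11, 0.25], [0, 0, 0]],
    [-1, [0.64, -0.13, 0.29], [0, 0, 0]],
    [-1, [0.71, -0.145, 0.32], [0, 0, 0]],
    [-1, [0.755, -0.155, 0.34], [0, 0, 0]],
    [-1, [0.771, -0.158, 0.349], [-0.002, 0, 0.001]],
    [-1, [0.771, -0.158, 0.349], [-0.002, 0, 0.001]]
  ]
}}

```text
time: 18.05
eef_pos: [0.5246, 0.2583, 0.2115]
eef_rot: [-0.139, 0.746, 0.63, 0.166]
contact_force: [-1.1, 0.4, -2.5]
width: 0.0574
gripper_force: 54.9
```

```bash
python3 - <<'E'
from plan import *
np.set_printoptions(precision=3,suppress=True)
s=env.sense();print(s['qpos'],s['eef_pos'],s['width'],s['contact_force'])
hodpose(np.array([.53,.27,.13]))
g=np.array([.522,.261,.215])
for a in (0,38,60):
    T=tilt(-25+a);R=frame(T,yh); p=g+[0,0,-.035*min(a,38)/38]+.005*T
    print(a,delta(p,R))
E
```

```text
[-0.691  0.436  0.449  1.968 -0.883  0.773  0.186] [0.525 0.258 0.211] 0.057435624601590844 [-1.056  0.356 -2.507]
side {'hod': [array([0.527, 0.266, 0.127])], 'hod_lip': [], 'hod_side': [array([0.525, 0.26 , 0.208])], 'ball_center': []}
scene {'hod': [array([0.525, 0.262, 0.13 ])], 'hod_lip': [array([0.538, 0.347, 0.176])], 'hod_side': [array([0.522, 0.26 , 0.203])], 'ball_center': []}
0 ([0.011, -0.011, 0.01], [0.001, -0.0, -0.001])
38 ([-0.048, -0.011, 0.112], [0.001, -0.211, -0.001])
60 ([-0.053, -0.011, 0.107], [0.001, -0.333, -0.001])
```

Call:
{"method": "jog_arm", "body": {
  "rows": [
    [-1, [0, -0.011, 0.02], [0, -0.02, 0]],
    [-1, [-0.01, -0.011, 0.04], [0, -0.045, 0]],
    [-1, [-0.015, -0.011, 0.055], [0, -0.07, 0]],
    [-1, [-0.02, -0.011, 0.07], [0, -0.095, 0]],
    [-1, [-0.025, -0.011, 0.085], [0, -0.12, 0]],
    [-1, [-0.03, -0.011, 0.095], [0, -0.145, 0]],
    [-1, [-0.035, -0.011, 0.1], [0, -0.165, 0]],
    [-1, [-0.04, -0.011, 0.106], [0, -0.185, 0]],
    [-1, [-0.045, -0.011, 0.112], [0, -0.2, 0]],
    [-1, [-0.048, -0.011, 0.112], [0, -0.205, 0]],
    [-1, [-0.048, -0.011, 0.112], [0, -0.205, 0]]
  ]
}}

```text
time: 19.65
eef_pos: [0.5216, 0.2606, 0.1748]
eef_rot: [0.068, 0.76, 0.642, -0.078]
contact_force: [0.2, -1.3, -3.9]
width: 0.0578
gripper_force: 54.8
```

```bash
python3 - <<'E'
from plan import *
np.set_printoptions(precision=3,suppress=True)
s=env.sense();print(s['qpos'],s['eef_pos'],s['width'],s['contact_force'])
hodpose(np.array([.53,.27,.13]))
g=np.array([.522,.261,.18])
for a in (37,48,60):
    T=tilt(-25+a);R=frame(T,yh); print(a,delta(g+.005*T,R))
E
```

```text
[-1.12   0.705  0.74   1.713 -0.336  1.027 -0.453] [0.522 0.261 0.175] 0.05776441729867547 [ 0.248 -1.252 -3.938]
side {'hod': [array([0.517, 0.215, 0.104])], 'hod_lip': [], 'hod_side': [], 'ball_center': []}
scene {'hod': [array([0.513, 0.215, 0.109])], 'hod_lip': [array([0.527, 0.307, 0.092])], 'hod_side': [array([0.516, 0.258, 0.173])], 'ball_center': []}
37 ([-0.0, 0.0, 0.001], [0.001, -0.001, -0.001])
48 ([-0.004, 0.0, 0.001], [0.0, -0.062, -0.001])
60 ([-0.007, 0.0, -0.0], [0.0, -0.129, -0.001])
```

Call:
{"method": "jog_arm", "body": {
  "rows": [
    [-1, [0, 0, 0], [0, -0.006, 0]],
    [-1, [0, 0, 0], [0, -0.012, 0]],
    [-1, [0, 0, 0], [0, -0.018, 0]],
    [-1, [0, 0, 0], [0, -0.024, 0]],
    [-1, [0, 0, 0], [0, -0.03, 0]],
    [-1, [0, 0, 0], [0, -0.036, 0]],
    [-1, [-0.002, 0, 0], [0, -0.042, 0]],
    [-1, [-0.003, 0, 0], [0, -0.048, 0]],
    [-1, [-0.004, 0, 0], [0, -0.054, 0]],
    [-1, [-0.004, 0, 0], [0, -0.062, 0]],
    [-1, [-0.004, 0, 0], [0, -0.062, 0]],
    [-1, [-0.004, 0, 0], [0, -0.062, 0]]
  ]
}}

```text
time: 21.35
eef_pos: [0.5215, 0.2592, 0.1753]
eef_rot: [0.13, 0.749, 0.632, -0.152]
contact_force: [0.0, -0.4, -3.5]
width: 0.0575
gripper_force: 54.8
```

Call:
{"method": "jog_arm", "body": {
  "rows": [
    [-1, [0, 0, 0], [0, -0.012, 0]],
    [-1, [0, 0, 0], [0, -0.024, 0]],
    [-1, [0, 0, 0], [0, -0.036, 0]],
    [-1, [-0.003, 0, 0], [0, -0.048, 0]],
    [-1, [-0.003, 0, 0], [0, -0.06, 0]],
    [-1, [-0.003, 0, 0], [0, -0.068, 0]],
    [-1, [-0.003, 0, 0], [0, -0.068, 0]],
    [-1, [-0.003, 0, 0], [0, -0.068, 0]],
    [-1, [-0.003, 0, 0], [0, -0.068, 0]],
    [-1, [-0.003, 0, 0], [0, -0.068, 0]]
  ]
}}

```text
time: 22.35
eef_pos: [0.5215, 0.258, 0.1761]
eef_rot: [0.196, 0.729, 0.614, -0.231]
contact_force: [0.2, 0.3, -3.6]
width: 0.0575
gripper_force: 54.8
```

```bash
python3 - <<'E'
from plan import *
np.set_printoptions(precision=3,suppress=True)
s=env.sense();print(s['qpos'],s['eef_pos'],s['width'],s['contact_force'])
c=hodpose(np.array([.53,.27,.13]))
print(delta(np.array([.522,.261,.18])+.005*tilt(35),frame(tilt(35),yh)))
cv2.imwrite('pics/s3.png',cv2.resize(c['frame'][90:240,290:490,::-1],None,fx=4,fy=4))
E
```

```text
[-1.211  0.935  0.815  1.502 -0.162  1.333 -0.606] [0.521 0.258 0.176] 0.05747498071837347 [ 0.163  0.31  -3.594]
side {'hod': [array([0.51 , 0.191, 0.133])], 'hod_lip': [], 'hod_side': [array([0.524, 0.255, 0.174])], 'ball_center': []}
scene {'hod': [array([0.508, 0.189, 0.133])], 'hod_lip': [array([0.519, 0.273, 0.083])], 'hod_side': [], 'ball_center': [array([0.549, 0.377, 0.024])]}
([-0.0, 0.001, -0.0], [0.0, 0.002, -0.001])
```

View pics/s3.png

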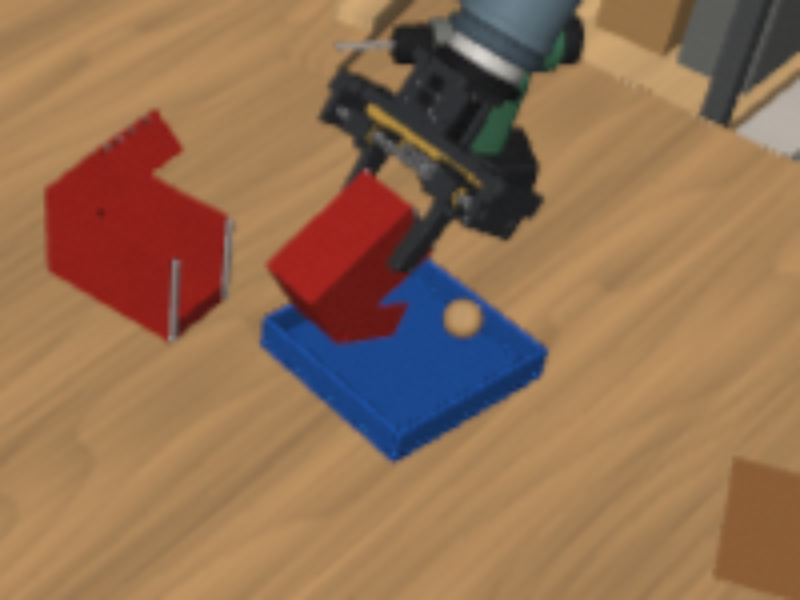

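The ball lies in the tray at crop (462,318), and the hod is at about 60° (lip 50 mm below the origin). I hold the pose, then tip back.

Call:
{"method": "jog_arm", "body": {
  "rows": [
    [-1, [0, 0, 0], [0, 0, 0]],
    [-1, [0, 0, 0], [0, 0, 0]],
    [-1, [0, 0, 0], [0, 0, 0]],
    [-1, [0, 0, 0], [0, 0, 0]],
    [-1, [0, 0, 0], [0, 0, 0]],
    [-1, [0, 0, 0], [0, 0, 0]],
    [-1, [0, 0, 0], [0, 0, 0]],
    [-1, [0, 0, 0], [0, 0, 0]],
    [-1, [0, 0, 0], [0, 0, 0]],
    [-1, [0, 0, 0], [0, 0, 0]],
    [-1, [0, 0, 0], [0, 0, 0]],
    [-1, [0, 0, 0], [0, 0, 0]]
  ]
}}

```text
time: 24.05
eef_pos: [0.5214, 0.2583, 0.1758]
eef_rot: [0.196, 0.728, 0.614, -0.231]
contact_force: [-0.7, -0.6, -2.5]
width: 0.0575
gripper_force: 54.8
```

```bash
python3 - <<'E'
from plan import *
T=tilt(-25);R=frame(T,yh)
print(delta(np.array([.522,.261,.25])+.005*T,R))
a=(np.array([.522,.261,.25])+.005*T,R)
print(delta(np.array([.526,.0,.23])+.005*T,R,*a))
E
```

```text
([-0.121, 0.001, -0.199], [0.001, 0.335, -0.001])
([-0.804, 0.157, -0.301], [0.0, 0.0, 0.0])
```

Call:
{"method": "jog_arm", "body": {
  "rows": [
    [-1, [-0.01, 0, -0.02], [0, 0.03, 0]],
    [-1, [-0.02, 0, -0.04], [0, 0.06, 0]],
    [-1, [-0.04, 0, -0.06], [0, 0.095, 0]],
    [-1, [-0.05, 0, -0.08], [0, 0.13, 0]],
    [-1, [-0.065, 0, -0.1], [0, 0.165, 0]],
    [-1, [-0.08, 0, -0.12], [0, 0.2, 0]],
    [-1, [-0.09, 0, -0.14], [0, 0.235, 0]],
    [-1, [-0.1, 0, -0.16], [0, 0.27, 0]],
    [-1, [-0.11, 0, -0.18], [0, 0.305, 0]],
    [-1, [-0.121, 0.001, -0.199], [0.001, 0.335, -0.001]],
    [-1, [-0.121, 0.001, -0.199], [0.001, 0.335, -0.001]],
    [-1, [-0.121, 0.001, -0.199], [0.001, 0.335, -0.001]]
  ]
}}

```text
time: 25.25
eef_pos: [0.5223, 0.2623, 0.2453]
eef_rot: [-0.14, 0.746, 0.63, 0.164]
contact_force: [-0.8, 0.8, -3.2]
width: 0.0577
gripper_force: 54.9
```

Call:
{"method": "jog_arm", "body": {
  "rows": [
    [-1, [-0.06, 0.01, -0.02], [0, 0, 0]],
    [-1, [-0.14, 0.03, -0.05], [0, 0, 0]],
    [-1, [-0.24, 0.05, -0.09], [0, 0, 0]],
    [-1, [-0.34, 0.07, -0.127], [0, 0, 0]],
    [-1, [-0.44, 0.09, -0.165], [0, 0, 0]],
    [-1, [-0.54, 0.11, -0.2], [0, 0, 0]],
    [-1, [-0.64, 0.125, -0.24], [0, 0, 0]],
    [-1, [-0.72, 0.14, -0.27], [0, 0, 0]],
    [-1, [-0.78, 0.15, -0.29], [0, 0, 0]],
    [-1, [-0.804, 0.157, -0.301], [0, 0, 0]],
    [-1, [-0.804, 0.157, -0.301], [0, 0, 0]]
  ]
}}

```text
time: 26.35
eef_pos: [0.5268, 0.002, 0.225]
eef_rot: [-0.14, 0.745, 0.631, 0.164]
contact_force: [-0.4, 0.6, -2.9]
width: 0.0571
gripper_force: 54.9
```

```bash
python3 - <<'E'
from plan import *
s=env.sense();print(s['time'],s['qpos'],s['eef_pos'],s['width'])
T=tilt(-25);R=frame(T,yh)
print(delta(np.array([.5145,-.235,.14])+.005*T,R))
E
```

```text
26.35 [-0.30465858  0.44699091  0.59814751  1.9542802  -0.81833041  1.03498398
  0.60067155] [0.52680258 0.00199171 0.22498826] 0.057090837458180145
([-0.832, 0.09, -0.057], [-0.0, 0.001, -0.0])
```

Call:
{"method": "jog_arm", "body": {
  "rows": [
    [-1, [-0.06, 0.01, -0.005], [0, 0, 0]],
    [-1, [-0.15, 0.02, -0.01], [0, 0, 0]],
    [-1, [-0.25, 0.03, -0.02], [0, 0, 0]],
    [-1, [-0.35, 0.04, -0.025], [0, 0, 0]],
    [-1, [-0.45, 0.05, -0.03], [0, 0, 0]],
    [-1, [-0.55, 0.06, -0.037], [0, 0, 0]],
    [-1, [-0.65, 0.07, -0.045], [0, 0, 0]],
    [-1, [-0.74, 0.08, -0.05], [0, 0, 0]],
    [-1, [-0.8, 0.087, -0.055], [0, 0, 0]],
    [-1, [-0.832, 0.09, -0.057], [0, 0, 0]],
    [-1, [-0.832, 0.09, -0.057], [0, 0, 0]],
    [-1, [-0.832, 0.09, -0.057], [0, 0, 0]]
  ]
}}

```text
time: 27.55
eef_pos: [0.5151, -0.2308, 0.1353]
eef_rot: [-0.141, 0.744, 0.631, 0.165]
contact_force: [0.2, -0.2, -2.7]
width: 0.0577
gripper_force: 54.9
```

```bash
python3 - <<'E'
from plan import *
s=env.sense();print(s['qpos'],s['eef_pos'],s['width'])
T=tilt(-25);R=frame(T,yh)
for z in (.105,.094,.092):print(z,delta(np.array([.5145,-.235,z])+.005*T,R))
hodpose([.515,-.225,.08])
E
```

```text
[ 0.14692787  0.74075759  0.59341075  1.76522195 -0.86029805  1.16280673
  1.02099987] [ 0.51512971 -0.23083951  0.1353483 ] 0.057659282616893924
0.105 ([-0.056, 0.0, 0.102], [-0.001, -0.0, 0.0])
0.094 ([-0.071, 0.0, 0.136], [-0.001, -0.0, 0.0])
0.092 ([-0.074, 0.0, 0.142], [-0.001, -0.0, 0.0])
side {'hod': [array([ 0.514, -0.224,  0.051])], 'hod_lip': [array([ 0.526, -0.147,  0.101])], 'hod_side': [array([ 0.511, -0.228,  0.132])], 'ball_center': []}
scene {'hod': [array([ 0.517, -0.223,  0.055])], 'hod_lip': [array([ 0.525, -0.144,  0.098])], 'hod_side': [array([ 0.514, -0.229,  0.131])], 'ball_center': []}
```

Call:
{"method": "jog_arm", "body": {
  "rows": [
    [-1, [-0.02, 0, 0.035], [0, 0, 0]],
    [-1, [-0.04, 0, 0.07], [0, 0, 0]],
    [-1, [-0.056, 0, 0.102], [0, 0, 0]],
    [-1, [-0.064, 0, 0.12], [0, 0, 0]],
    [-1, [-0.068, 0, 0.13], [0, 0, 0]],
    [-1, [-0.071, 0, 0.136], [0, 0, 0]],
    [-1, [-0.071, 0, 0.136], [0, 0, 0]],
    [-1, [-0.071, 0, 0.136], [0, 0, 0]]
  ]
}}

```text
time: 28.85
eef_pos: [0.5143, -0.2348, 0.0895]
eef_rot: [-0.14, 0.745, 0.631, 0.165]
contact_force: [0.3, -0.3, -2.2]
width: 0.0575
gripper_force: 54.9
```

Call:
{"method": "jog_arm", "body": {
  "rows": [
    [-1, [-0.0015, 0, 0.003], [0, 0, 0]],
    [-1, [-0.0015, 0, 0.003], [0, 0, 0]],
    [-1, [-0.0015, 0, 0.003], [0, 0, 0]]
  ]
}}

```text
time: 29.15
eef_pos: [0.5144, -0.2348, 0.0889]
eef_rot: [-0.14, 0.745, 0.631, 0.165]
contact_force: [-1.2, -0.4, 4.8]
width: 0.0576
gripper_force: 54.8
```

Touching down. I release gently and withdraw.

Call:
{"method": "jog_arm", "body": {
  "rows": [
    [-1, [0, 0, 0], [0, 0, 0]],
    [0.5, [0, 0, 0], [0, 0, 0]],
    [0.7, [0, 0, 0], [0, 0, 0]],
    [1, [0, 0, 0], [0, 0, 0]],
    [1, [0, 0, 0], [0, 0, 0]],
    [1, [0, 0, 0], [0, 0, 0]],
    [1, [0, 0, 0], [0, 0, 0]],
    [1, [0, 0, 0], [0, 0, 0]]
  ],
  "newtons": 8
}}

```text
time: 29.95
eef_pos: [0.514, -0.2346, 0.0882]
eef_rot: [-0.14, 0.745, 0.631, 0.165]
contact_force: [1.3, -0.3, 0.3]
width: 0.0881
gripper_force: 0.0
```

Call:
{"method": "jog_arm", "body": {
  "rows": [
    [1, [0, 0, -0.06], [0, 0, 0]],
    [1, [0, 0, -0.14], [0, 0, 0]],
    [1, [0, 0, -0.24], [0, 0, 0]],
    [1, [0, 0, -0.35], [0, 0, 0]],
    [1, [0, 0, -0.46], [0, 0, 0]],
    [1, [0, 0, -0.5], [0, 0, 0]],
    [1, [0, 0, -0.5], [0, 0, 0]],
    [1, [0, 0, -0.5], [0, 0, 0]],
    [1, [0, 0, -0.5], [0, 0, 0]]
  ]
}}

```text
time: 30.85
eef_pos: [0.5034, -0.2958, 0.2227]
eef_rot: [-0.142, 0.745, 0.631, 0.165]
contact_force: [0.2, 0.1, -0.3]
width: 0.0884
gripper_force: 0.0
```

```bash
python3 - <<'E'
from plan import *
s=env.sense();print(s['time'],s['eef_pos'],s['width'],s['contact_force'])
c=hodpose([.515,-.225,.06])
print([(tow(c,r['at']),r['confidence']) for r in env.place_of('scene','ball_center')])
cv2.imwrite('pics/s4.png',c['frame'][50:400,120:520,::-1])
E
```

```text
30.85 [ 0.50340399 -0.2957952   0.22272206] 0.08837120170073001 [ 0.24384815  0.11853663 -0.3003073 ]
side {'hod': [array([ 0.514, -0.231,  0.003])], 'hod_lip': [array([ 0.526, -0.15 ,  0.053])], 'hod_side': [array([ 0.511, -0.237,  0.081])], 'ball_center': []}
scene {'hod': [array([ 0.515, -0.229,  0.007])], 'hod_lip': [array([ 0.525, -0.146,  0.051]), array([ 0.51 , -0.236,  0.084])], 'hod_side': [array([ 0.511, -0.232,  0.085])], 'ball_center': [array([ 0.516, -0.229,  0.005])]}
[(array([0.54622952, 0.37601472, 0.0244978 ]), 0.54), (array([ 0.51563337, -0.22927273,  0.00492964]), 0.38)]
```

View pics/s4.png

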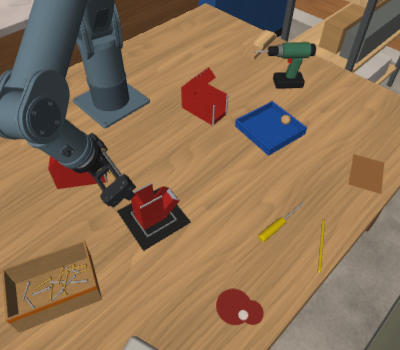

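The hod stands free on the mat at crop (155,203), and the ball is in the tray at (286,119). The drill, screw box and screwdriver look unmoved.

```bash
python3 -c "
from bench import env
print(env.job_done())"
```

```text
the job is handed in; nothing more can be done
None
```

I stood the hod upright on the mat with the ball in it, tipped the ball into the tray at about 60°, set the hod back upright within about 5 mm of the mat's centre by the cameras, and handed the job in at about 31 s; no verdict came back.

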